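Stand the fallen red pot up on its mat

ROBOT

A 7-joint arm with a two-finger parallel gripper is mounted at the origin on the work surface. World frame = base frame: x ahead of the robot, y to its left, z up, the work surface at z = 0. Lengths are in m, angles in rad, forces in N, time in s.
With the tool pointing down it reaches from about 0.425 to 0.95 m from the base axis. Payload 4.7 kg.
Tool frame: the origin (TCP) lies midway between the tips of the shut fingers; the grasp point (between the pads) lies 19 mm behind it; z points along the fingers, y is the line along which they close (so a half turn about z gives the same grasp; the last joint's range is limited). The gripper opens to 87 mm and grips with 3 to 60 N. Pads are 19 mm wide; open, the fingers measure 117 mm over their backs; the gripper's body (75 mm by 190 mm) begins 51 mm behind the grasp point.
Start: joints at [1.191, 0.469, -0.049, 1.532, 0.024, 1.141, -0.082], TCP at [0.232, -0.634, 0.223] pointing down, gripper open.
Joint ranges: [-2.59, 2.59], [-0.33, 1.99], [-1.39, 1.29], [0.1, 2.45], [-1.04, 4.18], [0.21, 1.99], [-2.66, 2.66]. Speed limits (rad/s): [2.57, 2.57, 3.14, 3.14, 3.14, 3.14, 3.14].

INTERFACE

Orientations are given as a 3x3 rotation matrix whose columns are the frame's x, y, z axes.
In Python, from plant import get_state, get_image, hand_in gives the robot as it stands.
- The arm moves only by the shell command python3 -m pendant 'ROWS' [OPENING] [FORCE]. ROWS is JSON, one flat list of numbers, 6 for each row, row after row: the shift along the world's x, y, z in cm, then the turn, a rotation vector about the world's x, y, z in rad. In form: [tx, ty, tz, rx, ry, rz, tx, ty, tz, rx, ry, rz, ...]. A call has 1 to 8 rows; each row shifts and turns the commanded pose from where the row before left it; what a row does not reach is not made up. A row lasts 1/12 s, in which the tool goes at most 41.7 mm and 7.16 degrees, less where a joint would pass 70% of its speed; a pose out of reach is approached as far as the arm can. A call is refused whole if a number of a shift passes 4.17 or a number of a turn 0.125, either way. A call with a gripper value outside its range is refused whole. OPENING is the finger opening in cm, from 0 to 8.7, set as the call begins (- or left out, the last holds). The fingers move at their own pace and stop on an object; FORCE is the grip in N (left out, the last holds). Time passes only in rows, so rows that do not move let the fingers close. It gives the time, the measured TCP pose, the force, the opening and the grip force at its end, in the units of the state.
- get_state(): the state, without advancing time (a new reading comes with each control period).
- get_image(name): name is "scene" or "side" or "wrist"; returns a dict with "color" (384x512x3 uint8, red, green, blue), "camera_matrix" (3x3 intrinsics, pixels), "D" ([k1, k2, p1, p2, k3] as OpenCV has them; the pictures are not rectified), "R" (3x3) and "t" (3): a world point X has camera coordinates R X + t; the wrist camera has in their place "tool_from_camera" (4x4, takes a point from camera to tool coordinates, whose origin is the TCP and whose axes are the flange's). Camera axes: x right, y down, z forward; pixel columns grow to the right and rows downward; lengths in m; the calibration is good to about 2 mm. A picture is of the moment at which its call begins: read the wrist's pose just before it. There is no depth.
- hand_in(): hands the job in; it is judged then, once.
The state is a dict: "clock": time; "joint_pos": joint angles; "qvel": joint speeds; "joint_efforts": joint torques, N m; "position": TCP position; "tcp_rot": TCP orientation; "contact_force": force on the tool from outside, world axes, zero at the start; "ft_torque": the same for the moment, N m; "grip_width": finger opening in m; "grip_force": force on a finger pad.
Only numpy, scipy, OpenCV 4.12 (cv2) and the standard library are available. Lean on these libraries where they do the work, as an engineer would, in place of code of your own. Each camera call takes 0.05 s, during which the arm holds its last target. There are 200 camera calls.

TASK

The square red ceramic pot has been knocked over on the potting bench. Stand it upright, open end up, in the middle of the round cork mat and let go of it; leave the glass jar and the white pot standing where they are.

Things in the scene. Friction and masses are not known exactly. Their poses are not given: they have to be found in the camera images.
- red_pot: Red ceramic planter, a square straight-sided open box: 50 x 50 mm outside, 90 mm tall, walls and floor 5 mm, cream band just below the rim, about 0.2 kg. Starts lying on a flat side, its middle 25 mm above the bench and 45 mm along its own z from the origin. Origin: centre of the outside of its floor (closed end); z runs from floor to open end; x, y square to the side walls.
- cork_mat: Flat round cork mat, 120 mm across, 6 mm thick, fixed to the bench. Origin: centre of its underside, on the bench top; its top is 6 mm above the origin.
- glass_jar: Green glass jar with a steel screw lid, 64 mm across, 95 mm tall, standing upright. Origin: centre of its underside; z up. A bystander, to be left alone.
- white_pot: White ceramic pot of the same square shape as the red one (50 x 50 x 90 mm, open top, grey-blue band), standing upright. Origin: centre of the outside of its floor; z up. A bystander, to be left alone.
There are look-alikes about, which are no part of the job. There is more than one size of the red_pot; the job needs the smallest.

How it is judged:
At the end, for the whole second after the job is handed in: The red pot stands at rest on the cork mat, open end up, within 10 degrees of upright, its centre within 25 mm of the mat's centre; the glass jar and the white pot still stand upright, within 40 mm of where they started (angle between each of red_pot, glass_jar, white_pot's own z axis and vertical below 0.17 rad and horizontal distance between red_pot and cork_mat below 0.025 m and z of red_pot in the frame of cork_mat between 0.003 and 0.012 m and linear speed of red_pot below 0.03 m/s); the robot touches nothing.
It fails at once if the glass jar is pushed away (over 40 mm) or knocked over (distance of glass_jar from where it was at the start of the episode above 0.04 m or angle between glass_jar's own z axis and vertical above 0.5 rad).
It fails at once if the white pot is pushed away (over 40 mm) or knocked over (distance of white_pot from where it was at the start of the episode above 0.04 m or angle between white_pot's own z axis and vertical above 0.5 rad).
It also fails if it takes over 42 s, if anything falls off the work surface, if the arm or the gripper's body presses on something with over 40 N, if the wrist force passes 120 N, or if a joint passes its speed limit or range.

## Working session

There is one attempt and no reset: what is moved stays moved. The work goes in short steps, Python scripts to look and compute and a shell command to move; the robot and the scene stay as the last step left them, time stands still between calls to the robot, and variables do not carry over. Pictures are saved under pics/ and viewed, at most 10 in all, crops included, and the job is handed in when it is done.

```bash
mkdir -p pics; python3 - <<'E'
from plant import *
import cv2,pickle
s=get_state();print(s['clock'],s['position'],s['tcp_rot'],s['grip_width'])
d={}
for n in ['scene','side','wrist']:
    i=get_image(n);d[n]=i;cv2.imwrite(f'pics/{n}0.png',i['color'][:,:,::-1])
pickle.dump((s,d),open('d0.pkl','wb'))
E
```

```text
0.0 [ 0.23177564 -0.6333484   0.22147535] [[ 9.39097028e-01  3.43651269e-01 -7.59313868e-04]
 [ 3.43652094e-01 -9.39095334e-01  1.78676150e-03]
 [-9.90452524e-05 -1.93888222e-03 -9.99998115e-01]] 0.08704170926425452
```

View pics/scene0.png

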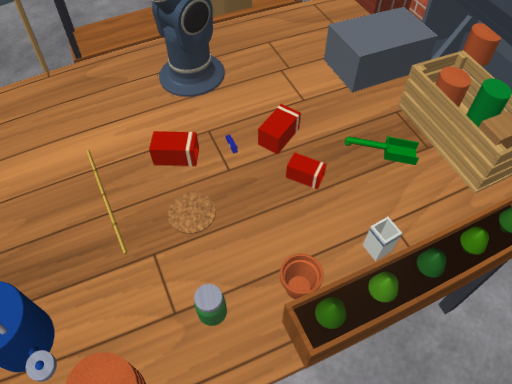

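View pics/side0.png

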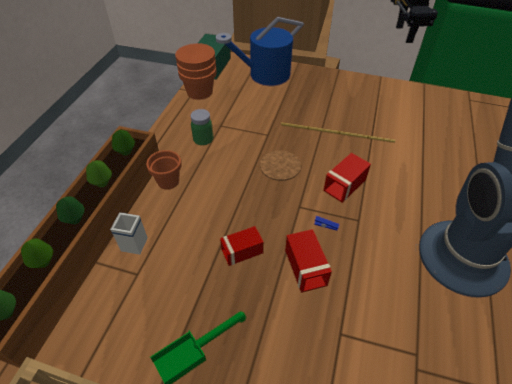

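```bash
cat > h.py <<'E'
import numpy as np,cv2
from scipy.optimize import minimize
def proj(X,c): return cv2.projectPoints(np.float64(X).reshape(-1,3),cv2.Rodrigues(c['R'])[0],np.float64(c['t']),c['camera_matrix'],np.float64(c['D']))[0][:,0]
def ray(px,c,z):
    u=cv2.undistortPoints(np.float64(px).reshape(-1,1,2),c['camera_matrix'],np.float64(c['D']))[:,0]
    d=np.c_[u,np.ones(len(u))]@c['R']; o=-c['R'].T@c['t']
    return o+d*((z-o[2])/d[:,2])[:,None]
def redmask(im):
    r,g,b=[im[...,k].astype(int) for k in range(3)]
    return ((r>80)&(g<0.3*r)&(b<0.3*r)).astype(np.uint8)
E
python3 - <<'E'
from h import *;import pickle
s,d=pickle.load(open('d0.pkl','rb'))
for n in ['scene','side']:
    c=d[n];m=redmask(c['color'])
    m=cv2.morphologyEx(m,cv2.MORPH_CLOSE,np.ones((5,5)))
    k,l,st,ce=cv2.connectedComponentsWithStats(m)
    for i in range(1,k):
        if st[i,4]>60: print(n,st[i],ce[i].round(),ray(ce[i],c,.025).round(3))
a=d['scene']['color'][90:210,130:345];b=d['side']['color'][140:300,210:380]
A=cv2.resize(a,None,fx=3,fy=3,interpolation=2);B=cv2.resize(b,None,fx=2,fy=2,interpolation=2)
cv2.imwrite('pics/a.png',A[:,:,::-1])
for n,p,z in [('scene',(191,213),.006),('side',(280,165),.006),('scene',(210,311),.0),('scene',(380,252),0),('side',(203,138),0),('side',(131,245),0)]: print(n,p,ray(p,d[n],z))
E
```

```text
scene [ 258  104   42   50 1285] [278. 128.] [[0.357 0.138 0.025]]
scene [ 149  132   50   34 1475] [174. 148.] [[ 0.305 -0.152  0.025]]
scene [286 153  40  36 928] [305. 170.] [[0.52  0.138 0.025]]
side [ 324  154   46   48 1012] [345. 175.] [[ 0.318 -0.165  0.025]]
side [221 227  42  35 703] [241. 241.] [[0.527 0.126 0.025]]
side [ 286  230   41   41 1048] [306. 249.] [[0.373 0.105 0.025]]
side [300 268  31  23 382] [315. 279.] [[0.336 0.177 0.025]]
scene (191, 213) [[ 0.50979696 -0.17517514  0.006     ]]
side (280, 165) [[ 0.50411483 -0.1699388   0.006     ]]
scene (210, 311) [[ 0.76122852 -0.22105036  0.        ]]
scene (380, 252) [[0.79478367 0.19766315 0.        ]]
side (203, 138) [[ 7.65334727e-01 -2.22274954e-01 -1.11022302e-16]]
side (131, 245) [[0.78796739 0.20016097 0.        ]]
```

View pics/a.png

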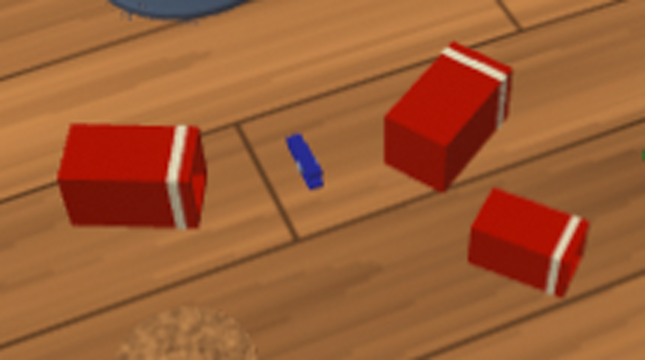

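Candidates: the red boxes at scene pixels (174,148), (278,128) and (305,170). Terracotta pots at (302,272) and elsewhere are round, so they are out. The crop shows (305,170) looks smallest, with its open end to the right, near (322,172). I'll fit sizes to confirm.

```bash
cat >> h.py <<'E'
def box(p):
    x,y,a,s=p; u=np.array([np.cos(a),np.sin(a),0]);v=np.array([-u[1],u[0],0])
    return np.array([[x,y,.025*s]+ .045*s*i*u+.025*s*j*v+[0,0,.025*s*k] for i in(-1,1) for j in(-1,1) for k in(-1,1)])
def hullmask(pts,f=4):
    m=np.zeros((384*f,512*f),np.uint8);cv2.fillConvexPoly(m,cv2.convexHull(np.int32(np.round((pts+.5)*f))),1);return m
def fitpot(obs,p0):
    def cost(p):
        t=0
        for c,M in obs:
            m=hullmask(proj(box(p),c)); t+=1-(m&M).sum()/(m|M).sum()
        return t
    best=None
    for a in np.arange(0,np.pi,np.pi/6):
        r=minimize(cost,[*p0,a,1.],method='Nelder-Mead',options=dict(initial_simplex=np.array([[*p0,a,1.]]*5)+np.vstack([np.zeros(4),np.diag([.02,.02,.3,.2])]),maxiter=150))
        if best is None or r.fun<best.fun: best=r
    return best
E
python3 - <<'E'
from h import *;import pickle
s,d=pickle.load(open('d0.pkl','rb'))
for seeds,p0 in [({'scene':(305,170),'side':(241,243)},(.52,.135)),({'scene':(174,148),'side':(346,177)},(.31,-.16)),({'scene':(278,128),'side':(307,260)},(.36,.12))]:
    obs=[]
    for n,(x,y) in seeds.items():
        c=d[n];m=redmask(c['color']);m=cv2.morphologyEx(m,cv2.MORPH_CLOSE,np.ones((9,9)))
        k,l,st,ce=cv2.connectedComponentsWithStats(m)
        i=min(range(1,k),key=lambda i:np.hypot(*(ce[i]-(x,y)))if st[i,4]>200 else 999)
        pts=np.argwhere(l==i)[:,::-1]
        obs.append((c,hullmask(np.vstack([pts+[dx,dy] for dx in(-.5,.5) for dy in(-.5,.5)]))))
    r=fitpot(obs,p0);print(p0,r.x.round(4),r.fun)
def mat(n):
    c=d[n];x0=np.array([.507,-.172]);
    return c
E
```

```text
(0.52, 0.135) [0.5208 0.138  0.6906 1.0066] 0.26749215373794955
(0.31, -0.16) [ 0.3135 -0.1523  1.1305  1.292 ] 0.1289655840249856
(0.36, 0.12) [0.3641 0.137  2.1304 1.2976] 0.05584112497925042
```

```bash
python3 - <<'E'
from h import *;import pickle
s,d=pickle.load(open('d0.pkl','rb'))
# band-inclusive: target hull = red pixels in window
W={'scene':(282,150,330,192),'side':(216,224,267,266)}
obs=[];out=[]
for n,(a,b,e,f) in W.items():
    c=d[n];im=c['color'].astype(int);m=np.zeros((384,512),bool)
    r,g,bl=im[...,0],im[...,1],im[...,2]
    M=((g<.3*r)&(r>50))|((g>.8*r)&(bl>.65*r)&(r>120))
    m[b:f,a:e]=M[b:f,a:e]
    k,l,st,_=cv2.connectedComponentsWithStats(m.astype(np.uint8)); m=l==1+np.argmax(st[1:,4])
    pts=np.argwhere(m)[:,::-1];obs.append((c,hullmask(np.vstack([pts+[dx,dy] for dx in(-.5,.5) for dy in(-.5,.5)]))));print(n,m.sum(),pts.min(0),pts.max(0))
for o in (obs,obs[:1],obs[1:]):
    r=fitpot(o,(.52,.135));print(r.x.round(4),r.fun)
    if o is obs:R=r
for n,(a,b,e,f) in W.items():
    c=d[n];k=7;im=cv2.resize(c['color'],None,fx=k,fy=k,interpolation=0)[:,:,::-1].copy()
    for pp in (R.x,):
        P=(proj(box(pp),c)+.5)*k
        for i in range(8):
            for j in range(i):
                if bin(i^j).count('1')==1: cv2.line(im,tuple(map(int,P[i])),tuple(map(int,P[j])),(255,255,0),1)
    out.append(im[(b-4)*k:(b+46)*k,(a-4)*k:(a+52)*k])
cv2.imwrite('pics/b.png',np.hstack(out))
# mat ellipse
for n,(u,v) in {'scene':(191,213),'side':(280,165)}.items():
    c=d[n];im=cv2.GaussianBlur(c['color'],(3,3),0).astype(int);w=np.zeros((384,512),np.uint8)
    sat=cv2.cvtColor(c['color'],cv2.COLOR_RGB2HSV)
    print(n,'mat hsv',sat[v-3:v+4,u-3:u+4].reshape(-1,3).mean(0),'wood',sat[v+32:v+36,u-3:u+4].reshape(-1,3).mean(0))
    S=cv2.blur(sat,(3,3)).astype(int);ref=sat[v-8:v+9,u-8:u+9].reshape(-1,3).mean(0)
    mk=(abs(S[...,1]-ref[1])<25).astype(np.uint8);mk[:v-32]=0;mk[v+32:]=0;mk[:,:u-36]=0;mk[:,u+36:]=0
    mk=cv2.morphologyEx(mk,cv2.MORPH_OPEN,np.ones((5,5)));mk=cv2.morphologyEx(mk,cv2.MORPH_CLOSE,np.ones((7,7)))
    k,l,st,ce=cv2.connectedComponentsWithStats(mk);i=l[v,u];print(st[i],ce[i],ray(ce[i],c,.005))
E
```

```text
scene 719 [286 153] [319 185]
side 1010 [221 227] [262 264]
[0.5208 0.1374 0.6892 0.9991] 0.23710150155418974
[0.5112 0.1343 0.8916 0.8928] 0.15201707891637217
[0.521  0.1373 3.8253 1.0041] 0.023505392105538703
scene mat hsv [ 14.57142857 151.97959184 160.7755102 ] wood [ 14.         161.53571429 171.46428571]
[ 155  181   72   64 4608] [190.5 212.5] [[ 0.50725132 -0.17574914  0.005     ]]
side mat hsv [ 14.08163265 137.51020408 129.67346939] wood [ 13.89285714 147.57142857 111.28571429]
[ 244  133   72   64 4608] [279.5 164.5] [[ 0.50621961 -0.17250456  0.005     ]]
```

View pics/b.png

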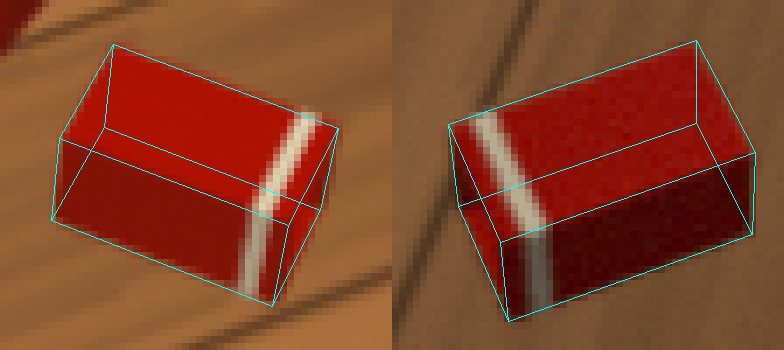

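The overlay fits tightly at scale 1.0, so the pot at (305,170) is the smallest. The other two scale at 1.29. The target's centre is (0.521, 0.137) and its open end points along 39.5° azimuth. I'll travel first.

```bash
python3 -m pendant '[1,2,1,0,0,0.04,1.4,3.4,0,0,0,0.04,1.4,3.4,0,0,0,0.04,1.4,3.4,0,0,0,0.04,1.4,3.4,0,0,0,0.04,1.4,3.4,0,0,0,0.04,1.4,3.4,0,0,0,0.05,1.4,3.4,0,0,0,0.05]' 8.7 30; python3 -m pendant '[1.4,3.4,0,0,0,0,1.4,3.4,0,0,0,0,1.4,3.4,0,0,0,0,1.4,3.4,0,0,0,0,1.4,3.4,0,0,0,0,1.4,3.4,0,0,0,0,1.4,3.4,0,0,0,0,1.4,3.4,0,0,0,0]'; python3 -m pendant '[1.4,3.4,0,-0.042,0.05,0,1.4,3.4,0,-0.042,0.05,0,1.4,3.4,0,-0.042,0.05,0,1.4,3.4,0,-0.042,0.05,0,1.4,3.4,0,-0.042,0.05,0,1.4,3.4,0,-0.042,0.05,0,1.4,3.4,0,-0.042,0.05,0,0,0,0,-0.042,0.05,0]'
```

```text
clock: 0.82
position: [0.3402, -0.374, 0.2325]
tcp_rot: [[0.769, 0.639, -0.0], [0.639, -0.769, -0.0], [-0.0, -0.0, -1.0]]
contact_force: [0.7, 0.3, 1.1]
grip_width: 0.087
grip_force: 0.0
clock: 1.48
position: [0.4521, -0.1022, 0.2326]
tcp_rot: [[0.771, 0.637, 0.0], [0.637, -0.771, -0.0], [-0.0, 0.0, -1.0]]
contact_force: [1.2, -1.1, -0.7]
grip_width: 0.0867
grip_force: 0.0
clock: 2.15
position: [0.5504, 0.1426, 0.2313]
tcp_rot: [[0.662, 0.645, -0.382], [0.56, -0.764, -0.32], [-0.498, -0.002, -0.867]]
contact_force: [-1.6, 0.9, 0.8]
grip_width: 0.087
grip_force: 0.0
```

```bash
python3 -m pendant '[0.1,0.6,-3.3,0,0,0,0.1,0.6,-3.3,0,0,0,0.2,0.6,-3.3,0,0,0,0.2,0.5,-3.2,0,0,0,0,0,0,0,0,0]'; python3 -c "
from plant import *;import cv2
print(get_state()['position'],get_state()['joint_pos'].round(2) if hasattr(get_state()['joint_pos'],'round') else get_state()['joint_pos'])
cv2.imwrite('pics/w1.png',get_image('wrist')['color'][:,:,::-1])"
```

```text
clock: 2.57
position: [0.5526, 0.1563, 0.0953]
tcp_rot: [[0.662, 0.639, -0.391], [0.551, -0.769, -0.324], [-0.508, -0.0, -0.861]]
contact_force: [-0.5, -0.5, -0.8]
grip_width: 0.0869
grip_force: 0.0
[0.55264609 0.15625122 0.09528909] [-0.11  0.76 -0.5   1.52  0.39  1.49 -1.6 ]
```

View pics/w1.png

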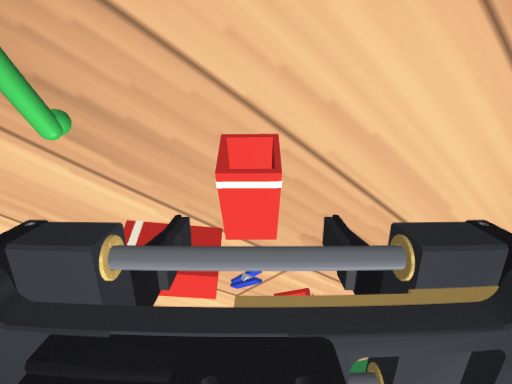

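The wrist view shows the small pot square between the fingers. It is centred at column 249 against about 256 for the fingers, with its open end facing the camera at (249,152). Descending and gripping next.

```bash
python3 -m pendant '[-0.7,-0.45,-1.7,0,0,0,-0.7,-0.45,-1.7,0,0,0,-0.7,-0.45,-1.7,0,0,0,-0.7,-0.45,-1.6,0,0,0,-0.6,-0.4,-1.6,0,0,0,0,0,0,0,0,0]'; python3 -m pendant '[0,0,0,0,0,0,0,0,0,0,0,0,0,0,0,0,0,0,0,0,0,0,0,0,0,0,0,0,0,0,0,0,0,0,0,0,0,0,0,0,0,0,0,0,0,0,0,0]' 3 30
```

```text
clock: 3.12
position: [0.5208, 0.1332, 0.0185]
tcp_rot: [[0.668, 0.637, -0.384], [0.55, -0.771, -0.323], [-0.502, 0.004, -0.865]]
contact_force: [-1.3, 0.2, -0.0]
grip_width: 0.0868
grip_force: 0.0
clock: 3.78
position: [0.5219, 0.1358, 0.019]
tcp_rot: [[0.668, 0.638, -0.382], [0.552, -0.77, -0.32], [-0.499, 0.003, -0.867]]
contact_force: [-0.3, 1.0, 2.6]
grip_width: 0.0499
grip_force: 30.0
```

```bash
python3 -m pendant '[0,0,1.5,0,0,0,0,0,3,0,0,0,0,0,3,0,0,0,0,0,3,0,0,0,0,0,3,0,0,0,0,0,3,0,0,0,0,0,1,0,0,0,0,0,0,0,0,0]'; python3 -m pendant '[0,-1,0,0.063,-0.076,0,0,-1,0,0.063,-0.076,0,0,-1,0,0.063,-0.076,0,0,-1,0,0.063,-0.076,0,0,-1,0,0.063,-0.076,0,0,-1,0,0.063,-0.076,0,0,-1,0,0.063,-0.076,0,0,-1,0,0.063,-0.076,0]';  python3 -m pendant '[0,-1,0,0.063,-0.076,0,0,-1,0,0.063,-0.076,0,0,-1,0,0.063,-0.076,0,0,-1,0,0.063,-0.076,0,0,0,0,0,0,0]'; python3 -c "
from plant import *
print(get_state()['joint_pos'])"
```

```text
clock: 4.45
position: [0.5233, 0.1358, 0.1963]
tcp_rot: [[0.672, 0.638, -0.377], [0.552, -0.77, -0.319], [-0.494, 0.006, -0.87]]
contact_force: [0.6, -0.1, -3.3]
grip_width: 0.05
grip_force: 30.0
clock: 5.12
position: [0.5204, 0.0539, 0.1918]
tcp_rot: [[0.744, 0.636, 0.206], [0.613, -0.772, 0.167], [0.265, 0.002, -0.964]]
contact_force: [0.1, 0.7, -2.7]
grip_width: 0.0501
grip_force: 30.0
clock: 5.53
position: [0.5174, 0.0164, 0.1881]
tcp_rot: [[0.646, 0.63, 0.431], [0.515, -0.776, 0.363], [0.563, -0.013, -0.826]]
contact_force: [-0.1, -0.9, -3.2]
grip_width: 0.0498
grip_force: 30.0
[ 1.01727407  0.24968512 -0.97248393  2.2140931  -0.55845247  0.41062489
 -0.31447062]
```

```bash
python3 -m pendant '[0.3,-1.5,0,0,0,0.11,0.3,-1.5,0,0,0,0.11,0.3,-1.5,0,0,0,0.11,0.3,-1.5,0,0,0,0.11,0.3,-1.5,0,0,0,0.11,0.3,-1.5,0,0,0,0.11,0.3,-1.5,0,0,0,0.11,0.3,-1.5,0,0,0,0.11]'; python3 -c "
from plant import *
print(get_state()['joint_pos'])"
```

```text
clock: 6.2
position: [0.5447, -0.0981, 0.1899]
tcp_rot: [[-0.001, 1.0, -0.014], [0.825, 0.009, 0.565], [0.565, -0.011, -0.825]]
contact_force: [0.5, 0.0, -2.0]
grip_width: 0.0495
grip_force: 30.0
[ 1.03616566  0.63714262 -0.92546519  1.7346455  -0.09979702  1.12717551
  0.23727932]
```

```bash
python3 -m pendant '[-0.2,-1,0,0.075,0,0,-0.2,-1,0,0.075,0,0,-0.2,-1,0,0.075,0,0,-0.2,-1,0,0.075,0,0,-0.2,-1,0,0.075,0,0,-0.2,-1,0,0.072,0,0,0,0,0,0,0,0,0,0,0,0,0,0]'; python3 - <<'E'
from plant import *;import cv2
from h import *;import pickle
s=get_state();print(s['joint_pos'])
p0,dd=pickle.load(open('d0.pkl','rb'))
R=np.array(s['tcp_rot']);t=np.array(s['position'])
# grasp-time transform
Rg=np.array([[0.668,.638,-.382],[.552,-.77,-.32],[-.499,.003,-.867]]);tg=np.array([.5219,.1358,.019])
B=box([.5208,.1374,.6905,1.])
Bn=(B-tg)@Rg@R.T+t
print('pot bottom',Bn[:4].mean(0),'axis',(Bn[4:].mean(0)-Bn[:4].mean(0))/.09,'minz',Bn[:,2].min())
out=[]
for n in('scene','side'):
    c=get_image(n);im=c['color'][:,:,::-1].copy();k=2
    P=proj(Bn,c);cc=P.mean(0).astype(int);im=cv2.resize(im,None,fx=k,fy=k)
    for i in range(8):
        for j in range(i):
            if bin(i^j).count('1')==1: cv2.line(im,tuple(map(int,P[i]*k)),tuple(map(int,P[j]*k)),(255,255,0),1)
    th=np.linspace(0,6.283,40);M=proj(np.c_[.507+.06*np.cos(th),-.1725+.06*np.sin(th),0*th+.006],c)
    cv2.polylines(im,[np.int32(M*k)],True,(0,255,0),1)
    x=max(0,min(1024-400,cc[0]*k-200));y=max(0,min(768-400,cc[1]*k-170));out.append(im[y:y+400,x:x+400])
cv2.imwrite('pics/c.png',np.hstack(out))
E
```

```text
clock: 6.87
position: [0.533, -0.157, 0.1893]
tcp_rot: [[0.005, 1.0, -0.009], [0.499, 0.005, 0.867], [0.867, -0.009, -0.499]]
contact_force: [-0.4, 0.3, -1.7]
grip_width: 0.0498
grip_force: 30.0
[ 1.21203359  0.91403717 -0.97517452  1.61376494 -0.2604713   1.34087678
  0.42549844]
pot bottom [ 0.5306074  -0.16307945  0.14447438] axis [1.05853733e-02 3.04517545e-04 9.99565086e-01] minz 0.14419699181341444
```

View pics/c.png

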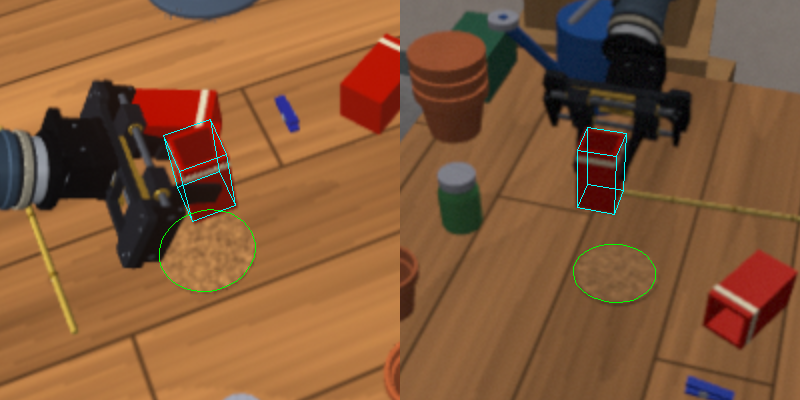

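The pot is held upright with the predicted box matching in both views. The mat circle lies on the mat, at scene crop (208,250) and side crop (615,273). Lowering.

```bash
python3 -m pendant '[-0.6,-0.25,-1.5,0,0,0,-0.6,-0.25,-2,0,0,0,-0.6,-0.25,-2,0,0,0,-0.6,-0.2,-2,0,0,0,0,0,-2,0,0,0,0,0,-2,0,0,0,0,0,-1,0,0,0,0,0,0,0,0,0]'; python3 -c "
from plant import *
s=get_state();print(s['position'],s['tcp_rot'],s['joint_pos'])"
```

```text
clock: 7.63
position: [0.5075, -0.1659, 0.0639]
tcp_rot: [[0.004, 1.0, -0.009], [0.496, 0.006, 0.868], [0.868, -0.008, -0.496]]
contact_force: [-0.1, -0.1, -2.6]
grip_width: 0.05
grip_force: 30.0
[ 0.50749354 -0.16586392  0.06386937] [[ 0.00435544  0.99994642 -0.00939119]
 [ 0.49590952  0.00599529  0.8683535 ]
 [ 0.86836328 -0.00843924 -0.49585684]] [ 1.21468067  1.06048925 -0.89278195  1.67449213 -0.16957006  1.21588948
  0.53600068]
```

```bash
python3 -m pendant '[0,0,-0.4,0,0,0,0,0,-0.4,0,0,0,0,0,-0.3,0,0,0,0,0,0,0,0,0]'; python3 -m pendant '[0,0,-0.1,0,0,0,0,0,0,0,0,0]';python3 -m pendant '[0,0,-0.1,0,0,0,0,0,0,0,0,0]'
```

```text
clock: 7.97
position: [0.5096, -0.1661, 0.0565]
tcp_rot: [[-0.0, 1.0, -0.007], [0.498, 0.006, 0.867], [0.867, -0.003, -0.498]]
contact_force: [0.6, -0.2, -1.9]
grip_width: 0.0496
grip_force: 30.0
clock: 8.13
position: [0.5097, -0.1661, 0.0558]
tcp_rot: [[-0.001, 1.0, -0.007], [0.498, 0.006, 0.867], [0.867, -0.003, -0.498]]
contact_force: [-0.4, 0.6, -1.9]
grip_width: 0.0496
grip_force: 30.0
clock: 8.3
position: [0.5096, -0.1661, 0.0546]
tcp_rot: [[-0.0, 1.0, -0.007], [0.498, 0.006, 0.867], [0.867, -0.003, -0.498]]
contact_force: [-0.4, 0.3, -2.3]
grip_width: 0.0492
grip_force: 30.0
```

```bash
python3 -m pendant '[0,0,-0.2,0,0,0,0,0,0,0,0,0]';python3 -m pendant '[0,0,-0.1,0,0,0,0,0,0,0,0,0]';python3 -m pendant '[0,0,-0.1,0,0,0,0,0,0,0,0,0]'
```

```text
clock: 8.47
position: [0.5094, -0.1661, 0.0522]
tcp_rot: [[0.0, 1.0, -0.007], [0.498, 0.006, 0.867], [0.867, -0.004, -0.498]]
contact_force: [-1.2, 0.1, -3.2]
grip_width: 0.0498
grip_force: 30.0
clock: 8.63
position: [0.5095, -0.166, 0.0513]
tcp_rot: [[0.0, 1.0, -0.007], [0.498, 0.006, 0.867], [0.867, -0.004, -0.498]]
contact_force: [-0.3, 0.3, -2.8]
grip_width: 0.0498
grip_force: 30.0
clock: 8.8
position: [0.5095, -0.1659, 0.0512]
tcp_rot: [[-0.0, 1.0, -0.007], [0.497, 0.007, 0.868], [0.868, -0.003, -0.497]]
contact_force: [-0.4, -1.7, 2.0]
grip_width: 0.0498
grip_force: 30.0
```

Contact: the vertical force has flipped from −2 to +2 N. Releasing and backing out along the tool axis.

```bash
python3 -m pendant '[0,0,0,0,0,0,0,0,0,0,0,0,0,0,0,0,0,0,0,0,0,0,0,0,0,0,0,0,0,0,0,0,0,0,0,0]' 8; python3 -m pendant '[0,-0.9,0.5,0,0,0,0,-1.7,1,0,0,0,0,-1.7,1,0,0,0,0,-1.7,1,0,0,0,0,-2.5,1.5,0,0,0,0,-2.5,1.5,0,0,0,0,-2.5,1.5,0,0,0,0,0,0,0,0,0]'; python3 - <<'E'
from plant import *;import cv2
from h import *
out=[]
for n in('scene','side'):
    c=get_image(n);im=cv2.resize(c['color'][:,:,::-1],None,fx=3,fy=3)
    cc=(proj([[.507,-.172,.05]],c)[0]*3).astype(int)
    for z in(.006,.096):
        P=proj([[.507+a,-.172+b,z] for a,b in((-.025,-.025),(.025,-.025),(.025,.025),(-.025,.025))],c)*3
        cv2.polylines(im,[np.int32(P)],True,(255,255,0),1)
    out.append(im[max(0,cc[1]-200):cc[1]+200,cc[0]-200:cc[0]+200])
cv2.imwrite('pics/e.png',np.hstack(out))
E
```

```text
clock: 9.3
position: [0.5096, -0.1659, 0.0506]
tcp_rot: [[-0.0, 1.0, -0.007], [0.498, 0.006, 0.867], [0.867, -0.003, -0.498]]
contact_force: [0.5, -0.0, 0.4]
grip_width: 0.078
grip_force: 0.0
clock: 9.97
position: [0.511, -0.308, 0.1329]
tcp_rot: [[0.001, 1.0, 0.003], [0.503, -0.003, 0.864], [0.864, 0.001, -0.503]]
contact_force: [0.7, -0.8, -0.1]
grip_width: 0.0805
grip_force: 0.0
```

View pics/e.png

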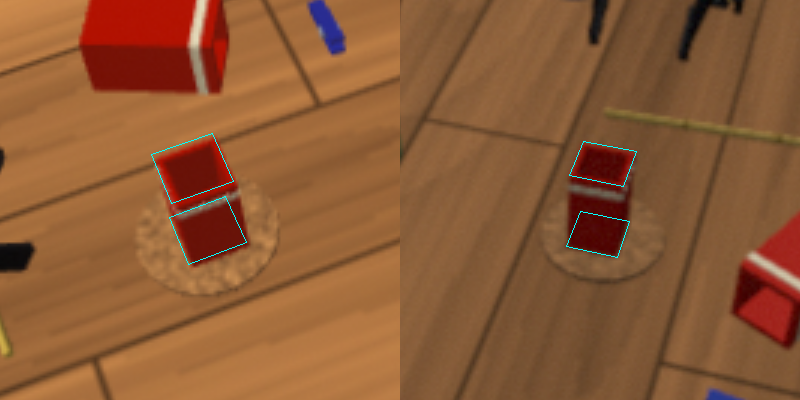

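The pot stands upright with its open end up, centred on the mat. Its rim is at crop (193,167) in the scene view and (603,163) in the side view. The gripper is clear of it.

```bash
python3 -c "
from plant import *
print(hand_in())"
```

```text
the job is handed in; nothing more can be done
None
```

The smallest red pot is standing upright, open end up, in the middle of the cork mat and released; the jar and white pot were not touched, and the job is handed in (no verdict was returned).

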